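# Blow off a padlock and set it under the magnifier

## Task

Dust off the brass padlock and set it up for examination: stand it upright on the middle of the round rubber disc in front of the air duster and let go, then press the duster's cap fully down and let it spring back up. After that stand the padlock upright on the centre of the white cross on the grey gridded board, let go, and finally swing the ring magnifier over so that its lens is centred above the padlock. Press the cap only while the padlock stands on the disc, and leave the eyepiece, the jar and the mouse where they are.

Things in the scene. Friction and masses are not known exactly. Their poses are not given: they have to be found in the camera images.
- padlock: brass padlock standing upright, loose, about 180 g: body 40 (its x) x 20 (its y) x 34 mm (z) with a steel U-shackle in its x-z plane on top reaching 60 mm; origin at the centre of the underside, z up. Grip the body across its 20 mm thickness
- duster: fixed air duster: aluminium can, 52 mm diameter, upright on a grey base plate 210 x 90 x 8 mm; origin on the can's axis at table level; its -x axis points to the rubber disc, whose centre is 120 mm from the can's axis. The collar round the can's foot is 62 mm in diameter; the can with its cap is 165 mm tall and a thin nozzle reaches 46 mm from the axis towards the disc, at 140 to 160 mm height
- disc (a point): centre of the top of the black rubber disc (64 mm diameter, its top 20 mm above the table) on the duster's base plate
- cap_top (a point): centre of the top of the duster's white push cap (28 mm diameter, 18 mm tall, top 165 mm above the table when up); press straight down
- cap (a joint): travel of the cap: 0 up, 0.007 m fully down; a spring pushes it back, about 8 N hold it fully down
- stand: fixed examination stand: grey gridded board 310 (x) x 240 (y) x 28 mm; its origin is at table level under the white cross, the board reaches from -120 to +190 mm in x and +-120 mm in y about it; a post with its top 195 mm above the table stands 150 mm from the cross along +x
- mark (a point): centre of the white cross (arms 84 mm) on the top face of the board, 28 mm above the table
- lens_arm (a joint): angle of the magnifier arm about the upright post: 0 when the lens is above the cross, positive when swung away counter-clockwise seen from above; range -0.5 to 1.6 rad; light friction keeps it where it is left
- lens_hinge (a point): point on the post's axis at the height of the magnifier arm, 167 mm above the table; its axes turn with the arm, -x points along the arm to the lens
- lens_center (a point): centre of the clear lens in its black ring (98 mm outer diameter, 14 mm thick), 150 mm from the post's axis, 167 mm above the table
- lens_pin (a point): centre of the top of the upright black grip pin at the arm's free end (16 mm diameter, rises 43 mm above the arm, top 217 mm above the table), 200 mm from the post's axis
- eyepiece: bystander: loose black microscope eyepiece, 40 mm diameter, 48 mm tall, origin at the centre of the underside
- jar: bystander: small glass jar, 48 mm diameter, 60 mm tall, origin at the centre of the underside
- mouse: bystander: round black computer mouse, 54 mm diameter, 30 mm tall, origin at the centre of the underside
There are look-alikes about, which are no part of the job. Several things have the shape of the padlock; the one meant has the colours described above. Of the things that look like the duster, take the one that is farthest from the robot's base at the start.

How it is judged:
On the way, in this order (a step that is already met when the one before it is completed fails the run):
1. the padlock stands upright on the middle of the disc, let go (horizontal distance between padlock and disc below 0.015 m and z of padlock in the frame of disc between -0.004 and 0.004 m and angle between padlock's own z axis and vertical below 0.12 rad and contact force between padlock and the fingers below 0.1 N and linear speed of padlock below 0.02 m/s), for 0.2 s.
2. the cap is pressed fully down with the padlock on the disc (value of joint cap above 0.0055 m and horizontal distance between padlock and disc below 0.015 m and z of padlock in the frame of disc between -0.004 and 0.004 m and angle between padlock's own z axis and vertical below 0.12 rad), for 0.05 s.
3. the cap has sprung back up with the padlock still on the disc (value of joint cap below 0.0015 m and horizontal distance between padlock and disc below 0.015 m and z of padlock in the frame of disc between -0.004 and 0.004 m and angle between padlock's own z axis and vertical below 0.12 rad), for 0.05 s.
4. the padlock stands upright on the cross, let go (horizontal distance between padlock and mark below 0.015 m and z of padlock in the frame of mark between -0.004 and 0.004 m and angle between padlock's own z axis and vertical below 0.12 rad and contact force between padlock and the fingers below 0.1 N and linear speed of padlock below 0.02 m/s), for 0.2 s.
5. the lens is centred above the padlock (horizontal distance between lens_center and padlock below 0.02 m and horizontal distance between padlock and mark below 0.015 m and z of padlock in the frame of mark between -0.004 and 0.004 m and angle between padlock's own z axis and vertical below 0.12 rad), for 0.2 s.
At the end, for the whole second after the job is handed in: The padlock stands upright (within 0.12 rad) on the board, within 15 mm of the centre of the cross, released and at rest; the lens centre is within 20 mm horizontally of the padlock's centre and the arm is still; the duster's cap is up (all of step 5 and contact force between padlock and the fingers below 0.1 N and linear speed of padlock below 0.02 m/s and velocity of joint lens_arm between -0.03 and 0.03 rad/s and value of joint cap below 0.0015 m); the robot touches nothing.
It fails at once if the cap is pressed while the padlock is not on the disc (value of joint cap above 0.003 m and (horizontal distance between padlock and disc above 0.032 m or z of padlock in the frame of disc above 0.012 m)).
It fails at once if the eyepiece, jar or mouse is moved by more than 20 mm (distance of any of eyepiece, jar, mouse from where it was at the start of the episode above 0.02 m).
It also fails if it takes over 69 s, if anything falls off the work surface, if the arm or the gripper's body presses on something with over 40 N, if the wrist force passes 120 N, or if a joint passes its speed limit or range.

## Robot

A 6-joint arm with a two-finger parallel gripper is mounted at the origin on the work surface. World frame = base frame: x ahead of the robot, y to its left, z up, the work surface at z = 0. Lengths are in m, angles in rad, forces in N, time in s.
With the tool pointing down it reaches from about 0.275 to 0.875 m from the base axis. Payload 12.5 kg.
Tool frame: the origin (TCP) lies at the very end of the fingers, on their centre line; the grasp point (between the pads) lies 19 mm behind it; z points along the fingers, y is the line along which they close (so a half turn about z gives the same grasp; the last joint's range is limited). The gripper opens to 85 mm and grips with 20 to 120 N. Pads are 22 mm wide; open, the fingers measure 114 mm over their backs; the gripper's body (76 mm by 85 mm) begins 54 mm behind the grasp point. The pads swing forward as they close: fully open they stand 13 mm farther back than shut.
Start: joints at [1.163, 0.351, 1.652, -0, 1.139, -0.085], TCP at [0.174, 0.522, 0.231] pointing down, gripper open.
Joint ranges: [-2.75, 2.75], [-0.79, 2.1], [0.01, 2.65], [-1.57, 4.71], [0.07, 3.14], [-2.87, 2.87]. Speed limits (rad/s): [2.22, 2.22, 2.79, 3.14, 3.14, 3.14].

## Interface

Orientations are given as a 3x3 rotation matrix whose columns are the frame's x, y, z axes.
In Python, from bench import manip gives the robot as it stands. Calls block until the motion is done:
- manip.move_ptp(position, orientation): joint-space move of the TCP to a pose.
- manip.move_l(position, attitude=None, max_speed=0.15): straight line of the TCP; attitude=None keeps the orientation; max_speed is the mean speed in m/s.
- manip.move_j(angles): joint-space move.
- manip.set_gripper(opening, effort=None): opening from 0.0 (shut) to 1.0 (fully open); effort is the grip in N (None keeps the last); returns when the fingers have stopped.
- manip.dwell(seconds).
- manip.inverse_kinematics(position, orientation): joint angles nearest the present ones, or None.
- manip.grab_frame(name): name is "side" or "top"; returns (picture, depth): 420x560x3 uint8, red, green, blue; 420x560 float32, m along the optical axis (not along the pixel's ray), 0 where there is no reading.
- manip.get_calibration(name): a dict with "camera_matrix" (3x3 intrinsics, pixels), "R" (3x3) and "t" (3): a world point X has camera coordinates R X + t. Camera axes: x right, y down, z forward; pixel columns grow to the right and rows downward; lengths in m; the calibration is good to about 2 mm. A picture is of the moment at which its call begins. get_calibration takes no time and is no camera call.
A pose or a line that the arm cannot do raises manip.Unreachable and nothing moves.
- manip.sign_off(): hands the job in; it is judged then, once.
Trained networks look in the newest picture that a camera, given by its name, has taken for a name from the list of things; names that differ only in an ending like _2 or _b are one class to them, and where a whole thing is asked for, a point or a joint stands for the part that bears it (a point fixed in the world has none). Each returns a list of dicts, best first, with "confidence" (0 to 1); they miss things now and then, are a little off and sometimes report something else, mostly with a low value. They report only what shows in the picture. A call takes as long as a camera call. They do not tell look-alikes from the thing itself.
- manip.look_for(camera, name): "at" ([x, y, z] in m, in world coordinates, good to about 4 mm: the middle of the surface that is visible of it).
Readings, each from a call of its own:
- manip.current_time(): time.
- manip.current_qpos(): joint angles.
- manip.current_joint_vel(): joint speeds.
- manip.current_joint_torque(): joint torques, N m.
- manip.current_ee_pos(): TCP position.
- manip.current_tcp_rot(): TCP orientation.
- manip.current_force(): force on the tool from outside, world axes, zero at the start.
- manip.current_ft_torque(): the same for the moment, N m.
- manip.current_grip_width(): opening from 0.0 (shut) to 1.0 (fully open).
- manip.current_grip_force(): force on a finger pad.
Only numpy, scipy, OpenCV 4.12 (cv2) and the standard library are available. Lean on these libraries where they do the work, as an engineer would, in place of code of your own. Each camera call takes 0.05 s, during which the arm holds its last target. There are 200 camera calls.

## Working session

There is one attempt and no reset: what is moved stays moved. The work goes in short steps, each a Python script; the robot and the scene stay as the last script left them, time stands still between calls to the robot, and variables do not carry over. Pictures are saved under pics/ and viewed, at most 10 in all, crops included, and the job is handed in when it is done.

```bash
mkdir -p pics
cat > h.py <<'E'
import numpy as np, cv2
from bench import manip
def save(n,f):
    p,d=manip.grab_frame(n); cv2.imwrite(f'pics/{f}.png',p[:,:,::-1]); np.save(f'pics/{f}.npy',d); return p,d
def pix(n,X):
    c=manip.get_calibration(n); q=np.array(c['R'])@np.array(X)+np.array(c['t']); u=np.array(c['camera_matrix'])@q; return np.round(u[:2]/u[2]).astype(int)
def world(n,d):
    c=manip.get_calibration(n);K=np.array(c['camera_matrix']);v,u=np.mgrid[:d.shape[0],:d.shape[1]]
    q=np.stack([(u-K[0,2])/K[0,0]*d,(v-K[1,2])/K[1,1]*d,d],-1)-np.array(c['t']); return q@np.array(c['R'])
def down(yaw): # y axis (closing) at angle yaw
    y=np.array([np.cos(yaw),np.sin(yaw),0]);z=np.array([0,0,-1.]);return np.stack([np.cross(y,z),y,z],1)
E
python3 - <<'E'
from h import *
for n in ['top','side']:
    save(n,n+'0')
    for k in ['padlock','duster','disc','cap_top','stand','lens_center','lens_pin','eyepiece','jar','mouse']:
        try:
            for r in manip.look_for(n,k): print(n,k,round(r['confidence'],2),np.round(r['at'],3),pix(n,r['at']))
        except Exception as e: print(n,k,repr(e))
print(manip.current_time())
E
python3 -c "
import cv2,numpy as np"
```

```text
top padlock 0.68 [0.465 0.018 0.037] [265 238]
top padlock 0.43 [ 0.454 -0.056  0.036] [293 243]
top duster 0.93 [ 0.251 -0.341  0.011] [403 324]
top duster 0.87 [ 0.505 -0.35   0.01 ] [402 226]
top disc 0.98 [ 0.509 -0.352  0.009] [403 225]
top disc 0.72 [ 0.251 -0.344  0.006] [403 324]
top cap_top 0.71 [ 0.282 -0.379  0.17 ] [441 317]
top cap_top 0.55 [ 0.539 -0.392  0.166] [439 202]
top lens_center 0.91 [0.606 0.16  0.168] [203 171]
top lens_pin 0.8 [0.609 0.16  0.17 ] [203 169]
top lens_pin 0.45 [ 0.659 -0.288  0.058] [382 165]
top eyepiece 0.61 [ 0.591 -0.138  0.049] [325 190]
top jar 0.82 [ 0.658 -0.286  0.059] [381 166]
top mouse 0.84 [0.715 0.024 0.025] [265 148]
side padlock 0.53 [0.464 0.013 0.026] [261 235]
side padlock 0.47 [ 0.45  -0.063  0.03 ] [268 252]
side duster 0.88 [ 0.515 -0.389  0.018] [363 341]
side duster 0.81 [ 0.261 -0.381  0.012] [246 388]
side disc 0.75 [ 0.267 -0.383  0.014] [249 387]
side disc 0.68 [ 0.514 -0.386  0.018] [361 340]
side disc 0.18 [ 0.534 -0.397  0.164] [380 289]
side cap_top 0.87 [ 0.284 -0.386  0.162] [254 333]
side cap_top 0.48 [ 0.535 -0.396  0.162] [380 289]
side stand 0.81 [0.559 0.242 0.026] [259 184]
side stand 0.26 [0.711 0.011 0.016] [342 213]
side lens_center 0.62 [0.599 0.148 0.178] [284 151]
side lens_pin 0.64 [0.601 0.146 0.172] [285 152]
side eyepiece 0.86 [ 0.589 -0.152  0.04 ] [335 254]
side jar 0.62 [ 0.663 -0.306  0.044] [399 283]
side mouse 0.76 [0.711 0.012 0.018] [342 213]
1.1
```

View pics/top0.png

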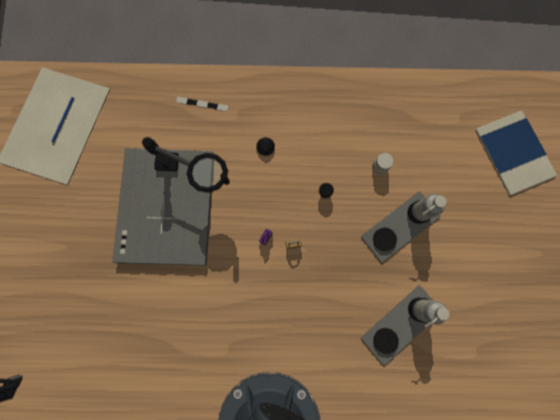

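View pics/side0.png

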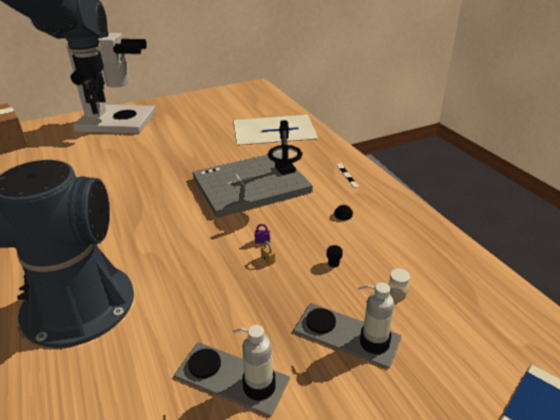

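Top view: the padlock-shaped things are brass at (293,243) and purple at (265,238), so I take the brass one. The dusters have discs at (385,240) and (386,342). The upper one is farther from the base (0.62 m against 0.42 m), so I take that. The stand's cross is at about (160,218), the post at (150,145), the lens at (207,172) and the pin at (226,181).

Run:
```python
from h import *
p=cv2.imread('pics/top0.png');d=np.load('pics/top0.npy');W=world('top',d);X,Y,Z=W[...,0],W[...,1],W[...,2]
def box(u0,u1,v0,v1):
    m=np.zeros(d.shape,bool);m[v0:v1,u0:u1]=1;return m&(d>0)
def rect(m,name):
    r=cv2.minAreaRect((W[m][:,:2]*1000).astype(np.float32));print(name,m.sum(),np.round(r[0],1),np.round(r[1],1),round(r[2],1),'z',np.round(np.percentile(Z[m],[5,50,95]),3))
def circ(m,name):
    c,r=cv2.minEnclosingCircle((W[m][:,:2]*1000).astype(np.float32));print(name,m.sum(),np.round(c,1),round(r,1),'mean',np.round(W[m].mean(0),3))
b=box(280,306,232,256)
rect(b&(Z>.028)&(Z<.042),'body top');rect(b&(Z>.048),'shackle');rect(b&(Z>.01),'lock')
b=box(360,450,190,265)
circ(box(368,403,225,255)&(Z>.014)&(Z<.03),'disc');circ(b&(Z>.155),'cap');rect(b&(Z>.004)&(Z<.012),'plate')
b=box(105,220,140,275)
rect(b&(Z>.02)&(Z<.034),'board')
b=box(135,240,130,200)
circ(b&(Z>.185)&(X>.6)&(Y>.2),'post');circ(b&(Z>.19)&(Y<.2),'pin');circ(b&(Z>.155)&(Z<.185)&(Y<.205),'ring')
# cross
hs=cv2.cvtColor(p,cv2.COLOR_BGR2HSV)
b=box(135,185,200,238)&(Z<.04);g=hs[...,2].astype(float);m=b&(g>np.median(g[b])+35);rect(m,'cross')
im=[cv2.resize(p[v:v+75,u:u+100],(400,300),interpolation=cv2.INTER_CUBIC) for u,v in[(245,205),(360,185),(110,190),(135,130)]]
cv2.imwrite('pics/crop1.png',np.vstack([np.hstack(im[:2]),np.hstack(im[2:])]))
for uv in [(160,218),(150,145),(226,181),(207,172)]: print(uv,np.round(W[uv[1],uv[0]],3))
```

```text
body top 90 [452.6 -56.2] [19.9 39.4] 11.6 z [0.03  0.034 0.037]
shackle 26 [452.8 -56.4] [ 5.6 28.6] 8.5 z [0.05  0.058 0.061]
lock 126 [452.2 -56.3] [20.3 39.4] 9.9 z [0.023 0.034 0.059]
disc 446 [ 468.4 -299.2] 31.9 mean [ 0.468 -0.299  0.02 ]
cap 138 [ 534.5 -387.6] 22.2 mean [ 0.54  -0.391  0.164]
plate 1618 [ 505.5 -359. ] [203.8 247.6] 0.2 z [0.004 0.008 0.011]
board 8978 [549.8 289.1] [241.4 310.2] 89.0 z [0.025 0.028 0.031]
post 109 [664.4 285.8] 13.0 mean [0.663 0.285 0.194]
pin 62 [580.5 105. ] 7.9 mean [0.579 0.104 0.211]
ring 1273 [605.1 151.6] 59.8 mean [0.602 0.152 0.171]
cross 8 [500.5 299.3] [44.4  6.3] 33.3 z [0.027 0.028 0.03 ]
(160, 218) [0.514 0.295 0.03 ]
(150, 145) [0.658 0.279 0.193]
(226, 181) [0.575 0.101 0.197]
(207, 172) [0.602 0.15  0.171]
```

View pics/crop1.png

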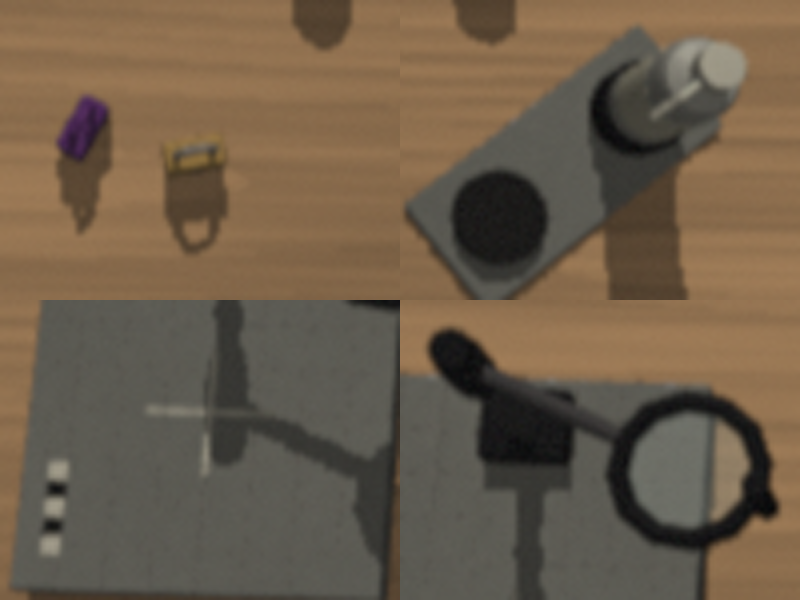

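The crop confirms the brass padlock at pixel (294,243) and the purple decoy at (266,237), with the target duster's disc at (385,239) and its cap at about (440,202). Next I refine the cap and pick up the padlock.

Run:
```python
from h import *
d=np.load('pics/top0.npy');W=world('top',d);X,Y,Z=W[...,0],W[...,1],W[...,2]
m=(Z>.1615)&(Z<.17)&(np.hypot(X-.54,Y+.391)<.03)
c,r=cv2.minEnclosingCircle((W[m][:,:2]*1000).astype(np.float32));print('cap',m.sum(),np.round(c,1),r,W[m].mean(0).round(4),W[m][:,:2].min(0),W[m][:,:2].max(0))
manip.set_gripper(1.0)
p=manip.current_ee_pos();manip.move_l([p[0],p[1],.33],max_speed=.3)
R=down(np.radians(10))
manip.move_ptp([.4525,-.0563,.14],R)
manip.move_l([.4525,-.0563,.006],max_speed=.12)
manip.set_gripper(0.0,40)
print(manip.current_grip_width(),manip.current_grip_force(),manip.current_force(),manip.current_time(),manip.current_qpos())
manip.move_l([.4525,-.0563,.15],max_speed=.2)
print(manip.current_grip_width(),manip.current_grip_force())
save('side','side1')
```

```text
cap 109 [ 541.9 -394.7] 14.130377769470215 [ 0.5415 -0.3939  0.1651] [ 0.52849613 -0.40885494] [ 0.55478059 -0.38078801]
0.22636572970995267 39.61805284023285 [0.43475321 0.00740518 4.35593654] 6.05 [-2.25922851e-01  5.73688621e-01  2.03034396e+00 -1.35314124e-07
  5.37150994e-01 -4.00445558e-01]
0.22791597134209005 39.11121189594269
```

View pics/side1.png

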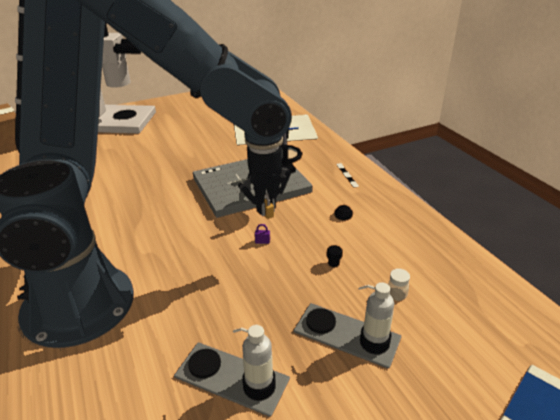

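The padlock is in the gripper at pixel (269,210). I now place it on the disc.

```bash
cat >> h.py <<'E'
def place(x,y,yaw,z):
    manip.move_ptp([x,y,z+.08],down(yaw)); manip.move_l([x,y,z+.01],max_speed=.12)
    manip.dwell(.2); f0=manip.current_force()[2]; h=z+.004
    while h>z-.003:
        manip.move_l([x,y,h],max_speed=.03)
        f=manip.current_force()[2]-f0
        if f>3: break
        h-=.001
    print('touch',h,f)
    manip.set_gripper(.55); manip.dwell(.2)
    manip.move_l([x,y,z+.10],max_speed=.15)
E
python3 - <<'E'
from h import *
place(.4685,-.2992,np.radians(37.6),.026)
manip.move_l([.4685-.05,-.2992+.065,.25],max_speed=.3)
print(manip.current_time())
p,d=save('top','top2');W=world('top',d)
m=(np.hypot(W[...,0]-.4685,W[...,1]+.2992)<.03)&(W[...,2]>.035)&(W[...,2]<.1)
r=cv2.minAreaRect((W[m][:,:2]*1000).astype(np.float32));print(m.sum(),r,np.percentile(W[m][:,2],[5,50,95]))
u,v=pix('top',[.4685,-.2992,.02]);cv2.imwrite('pics/c2.png',cv2.resize(p[v-50:v+50,u-60:u+70,::-1],None,fx=4,fy=4))
E
```

```text
touch 0.025999999999999995 4.904057765197261
12.2667Traceback (most recent call last):
  File "<stdin>", line 7, in <module>
    return _quantile_unchecked(
        a, q, axis, out, overwrite_input, method, keepdims, weights)
    return _ureduce(a,
                    func=_quantile_ureduce_func,
    ...<5 lines>...
                    overwrite_input=overwrite_input,
                    method=method)
    r = func(a, **kwargs)
    result = _quantile(arr,
                       quantiles=q,
    ...<2 lines>...
                       out=out,
                       weights=wgt)
    slices_having_nans = np.isnan(arr[-1, ...])
                                  ~~~^^^^^^^^^
IndexError: index -1 is out of bounds for axis 0 with size 0
```

Run:
```python
from h import *
manip.set_gripper(0.0,20)
manip.move_ptp([.542,-.3945,.24],down(np.radians(37.6)))
print(manip.current_time(),manip.current_ee_pos())
o=[]
for n in['top','side']:
    p,d=save(n,n+'3');W=world(n,d)
    m=(np.hypot(W[...,0]-.4685,W[...,1]+.2992)<.035)&(W[...,2]>.028)&(W[...,2]<.1)
    print(n,m.sum())
    if m.sum()>9:
        r=cv2.minAreaRect((W[m][:,:2]*1000).astype(np.float32));print(np.round(r[0],1),np.round(r[1],1),r[2],np.percentile(W[m][:,2],[5,50,95]))
    u,v=pix(n,[.5,-.34,.08]);o.append(cv2.resize(p[v-70:v+70,u-65:u+65,::-1],None,fx=3,fy=3))
cv2.imwrite('pics/c3.png',np.hstack(o))
```

```text
13.65 [ 0.54161207 -0.39375817  0.23999645]
top 145
[ 468.9 -299.5] [20.1 41.3] 37.77337646484375 [0.0359533  0.05350686 0.07886671]
side 334
[ 467.  -301.5] [22.6 39.6] 40.6431999206543 [0.03074321 0.05147899 0.07594052]
```

View pics/c3.png

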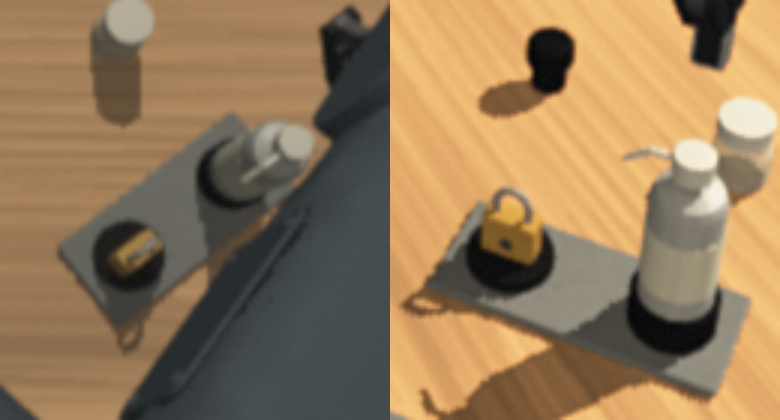

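The padlock stands upright on the disc at crop pixel (135,250), about 0.5 mm off centre. The gripper is above the cap at (695,155), so I press it now.

Run:
```python
from h import *
x,y=.542,-.3945
manip.move_l([x,y,.172],max_speed=.1);manip.dwell(.2);f0=manip.current_force()[2];print('free',f0)
z=.169
while z>.152:
    manip.move_l([x,y,z],max_speed=.05);f=manip.current_force()[2]-f0;print(round(z,4),round(f,1),end=' | ')
    if f>14: break
    z-=.001
manip.dwell(.2);print('hold',manip.current_force()[2]-f0)
manip.move_l([x,y,.25],max_speed=.15)
print(manip.current_time())
```

```text
free -0.2940920987321509
0.169 1.0 | 0.168 0.1 | 0.167 0.5 | 0.166 0.2 | 0.165 1.2 | 0.164 4.2 | 0.163 3.9 | 0.162 4.8 | 0.161 6.2 | 0.16 6.6 | 0.159 7.0 | 0.158 8.5 | 0.157 11.1 | 0.156 18.1 | hold 18.56340189548608
19.2583
```

Run:
```python
from h import *
x,y=.4688,-.2996;R=down(np.radians(37.6))
manip.move_l([x,y,.25],max_speed=.25)
manip.set_gripper(.55,40)
manip.move_l([x,y,.12],max_speed=.2);manip.move_l([x,y,.026],max_speed=.1)
manip.set_gripper(0,40);print(manip.current_grip_width(),manip.current_grip_force())
manip.move_l([x,y,.10],max_speed=.12);manip.move_l([x,y,.30],max_speed=.3)
print(manip.current_grip_width(),manip.current_grip_force())
M=(.5145,.2895);yaw=np.radians(60)
manip.move_ptp([.42,.0,.32],down(np.radians(45)))
manip.move_ptp([*M,.30],down(yaw))
manip.move_l([*M,.12],max_speed=.2)
place(*M,yaw,.034)
manip.move_l([*M,.30],max_speed=.3)
manip.move_ptp([.40,.0,.32],down(np.radians(30)))
print(manip.current_time())
o=[]
for n in['top','side']:
    p,d=save(n,n+'4');W=world(n,d)
    m=(np.hypot(W[...,0]-M[0],W[...,1]-M[1])<.035)&(W[...,2]>.036)&(W[...,2]<.11)
    print(n,m.sum())
    if m.sum()>9:
        r=cv2.minAreaRect((W[m][:,:2]*1000).astype(np.float32));print(np.round(r[0],1),np.round(r[1],1),r[2],np.percentile(W[m][:,2],[5,50,95]))
    u,v=pix(n,[.55,.24,.08]);o.append(cv2.resize(p[v-70:v+70,u-65:u+65,::-1],None,fx=3,fy=3))
cv2.imwrite('pics/c4.png',np.hstack(o))
```

```text
0.22484402670869394 39.87537324428558
0.22510201169497226 39.09671366214752
touch 0.034 8.010041154558557
33.4417
top 174
[513.3 288.2] [19.3 39.6] 61.94617462158203 [0.04016188 0.06163153 0.08680992]
side 162
[511.8 285.9] [35.3 40. ] 62.27525329589844 [0.03875346 0.05683736 0.08299794]
```

View pics/c4.png

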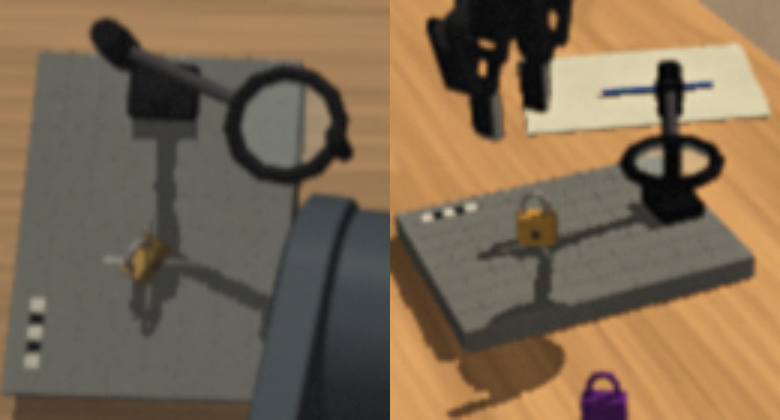

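The padlock stands upright on the cross at crop pixel (145,258), about 1.5 mm off. I now swing the magnifier by its pin, at crop pixel (340,150).

Run:
```python
from h import *
P=np.array([.6644,.2865]);L=np.array([.5135,.2885])
v=np.array([.5805,.1050])-P;a0=np.arctan2(v[1],v[0])%(2*np.pi);a1=np.arctan2(*(L-P)[::-1])%(2*np.pi)
print(np.degrees([a0,a1]),np.hypot(*v))
def pose(a,z): return [*(P+.2*np.array([np.cos(a),np.sin(a)])),z],down(a-1.5*np.pi)
manip.move_ptp(*pose(a0,.30))
print(manip.current_qpos().round(2))
p,_=pose(a0,.184);manip.move_l(p,max_speed=.12)
manip.set_gripper(0,20);print(manip.current_grip_width(),manip.current_grip_force(),manip.current_force())
for a in np.linspace(a0,a1,9)[1:]:
    manip.move_l(*pose(a,.184),max_speed=.08)
print(manip.current_force(),manip.current_qpos().round(2));manip.dwell(.3)
manip.set_gripper(.5);manip.dwell(.2)
manip.move_l(pose(a1,.30)[0],max_speed=.15)
manip.move_ptp([.40,.0,.32],down(np.radians(-30)))
print(manip.current_time())
o=[]
for n in['top','side']:
    p,d=save(n,n+'5');W=world(n,d);X,Y,Z=[W[...,i] for i in range(3)]
    near=np.hypot(X-L[0],Y-L[1])
    m=(near<.07)&(Z>.155)&(Z<.185);c,r=cv2.minEnclosingCircle((W[m][:,:2]*1000).astype(np.float32));print(n,'ring',m.sum(),c,r)
    m=(near<.085)&(Z>.195)&(Z<.23)
    if m.sum()>4:print('pin',m.sum(),W[m].mean(0))
    m=(near<.035)&(Z>.036)&(Z<.11)
    if m.sum()>9: print('lock',m.sum(),cv2.minAreaRect((W[m][:,:2]*1000).astype(np.float32)))
    u,v=pix(n,[.55,.24,.08]);o.append(cv2.resize(p[v-70:v+70,u-65:u+65,::-1],None,fx=3,fy=3))
cv2.imwrite('pics/c5.png',np.hstack(o))
```

```text
[245.190837   179.24065706] 0.19995364462794868
[ 0.1   0.37  1.46 -0.    1.32  0.53]
0.1789853976958936 21.15471750497818 [-0.62933838 -0.65078108  4.1932652 ]
[-13.2155185    0.59930857  12.3875631 ] [0.47 0.4  1.71 0.   1.04 2.05]
43.4417
top ring 1401 (520.3665161132812, 286.9408264160156) 63.04523849487305
pin 66 [0.4641623  0.28616812 0.21294218]
lock 39 ((508.97308349609375, 280.8270263671875), (3.9027645587921143, 39.28833770751953), 57.9757080078125)
side ring 425 (518.9856567382812, 283.5323486328125) 62.84278106689453
lock 165 ((513.1270141601562, 286.90826416015625), (27.544754028320312, 40.76924133300781), 62.2891731262207)
```

View pics/c5.png

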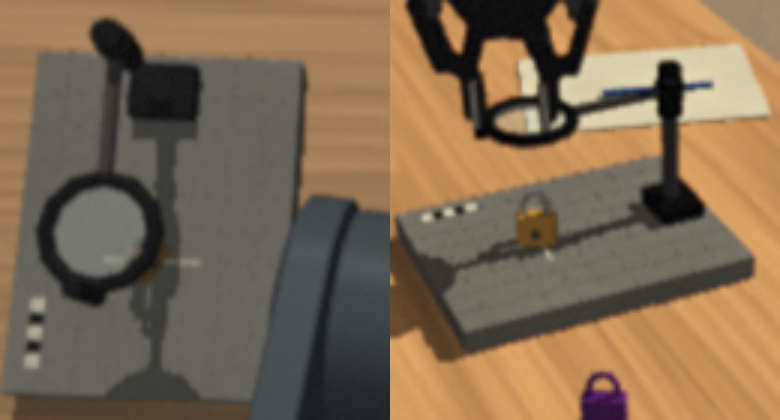

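The lens ring is at crop pixel (100,230). Its offset from the padlock in the picture is parallax: in world coordinates the lens is about 2 mm from the padlock, which is still upright. I hand the job in.

```bash
python3 -c "
from h import *
print(manip.current_force(),manip.current_time());print(manip.sign_off())"
```

```text
[ 0.01185477 -0.03647185 -0.70049831] 43.5417
the job is handed in; nothing more can be done
None
```

I handed the job in at 43.5 s: the brass padlock stands upright about 1.5 mm from the centre of the cross, the cap was pressed with the padlock on the disc and released, and the lens is about 2 mm off the padlock's centre; I did not look again at the cap springing back or at the eyepiece, jar and mouse, and the hand-in returned no verdict.

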